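Back off the screw turntable two turns on the trap test plinth

TASK

The turntable has only just been cracked off its seat, its index rib less than a quarter turn past the fixed pointer. With a fingertip against its dimpled rim, keep pushing it round anticlockwise (seen from above) to loosen it, counting the turns, until the index rib comes to the pointer for the second time and stands there, two full turns up from the seat. Let the trap ride round on it untouched, lift nothing, and leave everything else on the plinth where it lies.

Things in the scene. Friction and masses are not known exactly. Their poses are not given: they have to be found in the camera images.
- stand: Cast base of the screw turntable, fixed: round, 280 mm across, 22 mm high, in its middle a 110 mm hub 44 mm high. Origin on the turntable's axis at the plinth surface, z up, x along the fixed pointer. On its -y side, 200 mm from the axis, is the open end of the steam connection, a pipe elbow at most 126 mm high on a riser 250 mm from the axis.
- turntable_turn (a joint): Turn of the steel turntable, rad, anticlockwise from above positive. 0 = hard down on its seat, index rib at the pointer; 6.283 = one full turn up, 12.566 = two; the screw ends at 18.85. Starts at 0.2 to 1.5. It rises 7 mm per anticlockwise turn. Friction about 0.4 N m (4 N sideways at the rim turns it); it stays where it is left.
- turntable: The heavy steel turntable itself; origin on the axis, in the middle of its underside, x along the index rib.
- table_centre (a point): Middle of the turntable's flat top (on the axis, 72 mm above the plinth when hard down), turning and rising with it; x axis along the index rib. Turntable: 28 mm thick disc, 84 mm radius, with nine upright round lobes every 40 deg (radius 11 mm, centres 87 mm from the axis), the first at the index rib. Lobes have small punched dimples.
- index_end (a point): Outer end (97 mm from the axis), on top, of the one index rib: a dark raised bar 42 x 10 x 5 mm lying radially on the turntable's top, over a lobe. Between the lobes are nine open finger scallops, 37 mm wide and 14 mm deep, their middles 20, 60, 100 ... deg from the rib; below them is free space down to the base, 22 mm above the plinth.
- pointer_tip (a point): Tip of the fixed pointer: a bright steel arrow, 24 mm wide, on the dark base below the rim, pointing at the axis, 102 to 139 mm from it and so seen from above just outside the rim; its top 30 mm above the plinth. The index rib is at the pointer when both lie on one line from the axis.
- trap: Grey cast steam trap, standing loose at the turntable's middle and riding on it: 90 mm long along its y axis (open ends), 48 mm high, 28 mm radius drum with a hexagon cap; a strainer cap reaches 52 mm from the middle along its -x. Origin under its middle. 1.6 kg.
- probe: Bystander, loose on the plinth, to be left alone: chrome thermometer probe lying flat, 215 mm long: 3 mm radius stem and 18 mm thick handle, 20 mm high.
- cap_nut: Bystander, loose on the plinth, to be left alone: brass hexagonal domed cap nut, 42 mm across corners, 36 mm high.
- cooler: Bystander, loose on the plinth, to be left alone: stainless sample cooler coil housing, an upright cylinder 96 mm across and 200 mm high with two side unions reaching 68 mm from its axis.
- bracket: Bystander, loose on the plinth, to be left alone: olive-painted iron angle bracket, 60 x 70 mm foot, 70 mm high.
- gasket: Bystander, loose on the plinth, to be left alone: flat ring gasket, 84 mm outside, 5 mm thick.
- screen: Bystander, loose on the plinth, to be left alone: steel strainer screen standing upright, 34 mm across, 62 mm high.
- spanner: Bystander, loose on the plinth, to be left alone: open spanner lying flat, 170 mm long.
Things that resemble listed ones, but are neither listed nor needed, are in the scene too. What is shaped like the trap but pink or purple is not meant.

How it is judged:
On the way:
1. the turntable has come past its first full turn with a finger pushing it (value of joint turntable_turn between 6.283 and 12.2 rad and contact force between turntable and the fingers above 0.3 N), for 0.02 s.
At the end, for the whole second after the job is handed in: Turntable at rest two full turns (12.566 rad) up, index rib within 0.15 rad of the pointer; the trap upright on it within 20 mm of its middle, not lifted; no bystander moved more than 20 mm (value of joint turntable_turn between 12.416 and 12.716 rad and velocity of joint turntable_turn between -0.05 and 0.05 rad/s and horizontal distance between trap and table_centre below 0.02 m and z of trap in the frame of table_centre below 0.008 m and angle between trap's own z axis and vertical below 0.15 rad and distance of each of probe, cap_nut, cooler, bracket, gasket, screen, spanner from where it was at the start of the episode below 0.02 m); the robot touches nothing.
It fails at once if the trap is touched by the robot (contact force between trap and the fingers above 1 N or contact force between trap and the arm above 1 N).
It fails at once if the trap is lifted off, shifted on, or tipped off the turntable (z of trap in the frame of table_centre above 0.008 m or horizontal distance between trap and table_centre above 0.02 m or angle between trap's own z axis and vertical above 0.15 rad).
It fails at once if a bystander is moved more than 20 mm (distance of any of probe, cap_nut, cooler, bracket, gasket, screen, spanner from where it was at the start of the episode above 0.02 m).
It also fails if it takes over 67 s, if anything falls off the work surface, if the arm or the gripper's body presses on something with over 40 N, if the wrist force passes 120 N, or if a joint passes its speed limit or range.

ROBOT

A 6-joint arm with a two-finger parallel gripper is mounted at the origin on the work surface. World frame = base frame: x ahead of the robot, y to its left, z up, the work surface at z = 0. Lengths are in m, angles in rad, forces in N, time in s.
With the tool pointing down it reaches from about 0.3 to 0.775 m from the base axis. Payload 14.6 kg.
Tool frame: the origin (TCP) lies midway between the tips of the shut fingers; the grasp point (between the pads) lies r.grasp_offset behind it (r.grasp_offset is the distance from the TCP to the grasp point, in m); y points along the fingers, x is the direction in which the jaws open and shut, and the axes are right-handed (so a half turn about y gives the same grasp; the last joint's range is limited). The gripper opens to 85 mm and grips with 20 to 120 N. Pads are 22 mm wide; open, the fingers measure 114 mm over their backs; the gripper's body (76 mm by 85 mm) begins 54 mm behind the grasp point. The pads swing forward as they close: fully open they stand 13 mm farther back than shut.
Start: joints at [1.085, 0.3, 1.521, -0, 1.321, -0.067], TCP at [0.224, 0.502, 0.231] pointing down, gripper open.
Joint ranges: [-3.03, 3.03], [-0.79, 2.21], [0.23, 2.52], [-1.04, 4.18], [0, 3.07], [-2.55, 2.55]. Speed limits (rad/s): [2.22, 2.22, 2.57, 3.14, 3.14, 3.14].

INTERFACE

Orientations are given as a unit quaternion [w, x, y, z].
In Python, from workcell import r gives the robot as it stands. Calls block until the motion is done:
- r.goto(position, orientation): joint-space move of the TCP to a pose.
- r.servo_line(position, ori=None, rate=0.15, until_force=None): straight line of the TCP; ori=None keeps the orientation; rate is the mean speed in m/s. With until_force (N) it stops when the force on the tool has changed by that much, and returns True; else False.
- r.set_joints(angles): joint-space move.
- r.grip(opening, squeeze=None): finger opening in m; squeeze is the grip in N (None keeps the last); returns when the fingers have stopped.
- r.dwell(seconds).
- r.solve_ik(position, orientation): joint angles nearest the present ones, or None.
- r.read_state(): the state.
- r.capture(name): name is "scene" or "top" or "wrist"; returns (picture, depth): 400x640x3 uint8, red, green, blue; 400x640 float32, m along the optical axis (not along the pixel's ray), 0 where there is no reading.
- r.get_calibration(name): a dict with "intrinsics" (3x3 intrinsics, pixels), "camera_from_world" (4x4, takes a point from world to camera coordinates); the wrist camera has in their place "T_tool_cam" (4x4, takes a point from camera to tool coordinates, whose origin is the TCP and whose axes are the tool frame's). Camera axes: x right, y up, looking along -z (the intrinsics and any distortion apply to the point x, -y, -z); pixel columns grow to the right and rows downward; lengths in m; the calibration is good to about 2 mm. The wrist camera is an equidistant fisheye: a pixel r from the principal point sees the ray r / f radians off the axis. A picture is of the moment at which its call begins: read the wrist's pose just before it. get_calibration takes no time and is no camera call.
A pose or a line that the arm cannot do raises r.Unreachable and nothing moves.
- r.job_done(): hands the job in, once; it reports no verdict.
The state is a dict: "time": time; "joint_pos": joint angles; "joint_vel": joint speeds; "joint_efforts": joint torques, N m; "tcp_pos": TCP position; "ee_rot": TCP orientation; "wrist_force": force on the tool from outside, world axes, zero at the start; "moment": the same for the moment, N m; "width": finger opening in m.
Only numpy, scipy, OpenCV 4.12 (cv2) and the standard library are available. Lean on these libraries where they do the work, as an engineer would, in place of code of your own. Each camera call takes 0.05 s, during which the arm holds its last target.

## Working session

There is one attempt and no reset: what is moved stays moved. The work goes in short steps, each a Python script; the robot and the scene stay as the last script left them, time stands still between calls to the robot, and variables do not carry over. Pictures are saved under pics/ and viewed, and the job is handed in when it is done.

```bash
mkdir -p pics; ls; cat > h.py <<'E'
import numpy as np, cv2
from workcell import r
E
python3 - <<'E'
from h import *
s=r.read_state(); print(s)
print(r.grasp_offset)
for n in ("scene","top"):
    im,d=r.capture(n); cv2.imwrite(f"pics/{n}0.png",im[:,:,::-1]); np.savez(f"{n}0.npz",im=im,d=d)
    print(n,r.get_calibration(n))
print(r.get_calibration("wrist"))
E
```

```text
pics
{'time': 0.0, 'joint_pos': array([ 1.08541544e+00,  3.00496318e-01,  1.52158754e+00,  1.76025299e-05,
        1.32066081e+00, -6.65995427e-02]), 'joint_vel': array([ 0.0006139 ,  0.0003668 , -0.00106156,  0.00022553,  0.00040974,
        0.00180065]), 'joint_efforts': array([-1.42482553e-03, -5.43480849e+01, -3.61806071e+01, -1.43211541e-04,
        3.88069151e-03, -1.08807922e-04]), 'tcp_pos': array([0.22354915, 0.50227235, 0.23070474]), 'ee_rot': array([-0.59281822,  0.59320494,  0.38478703, -0.38550408]), 'wrist_force': array([ 1.26612191, -0.09821387,  0.13911584]), 'moment': array([-0.03415386,  0.01034641, -0.01978248]), 'width': 0.08501132323810869}
0.0187
scene {'intrinsics': array([[406.66902955,   0.        , 319.74908597],
       [  0.        , 406.66902955, 193.97768701],
       [  0.        ,   0.        ,   1.        ]]), 'camera_from_world': array([[ 0.54541859,  0.8381184 ,  0.00872408, -0.4103097 ],
       [-0.5632599 ,  0.35880251,  0.74431112,  0.27218804],
       [ 0.62069063, -0.41087504,  0.66777604, -1.36184056],
       [ 0.        ,  0.        ,  0.      
[... 286 characters left out ...]
.97647195,  0.00566507,  0.21557005, -0.63898472],
       [-0.21559283,  0.00376929,  0.97647608, -1.0399877 ],
       [ 0.        ,  0.        ,  0.        ,  1.        ]])}
{'intrinsics': array([[309.70691629,   0.        , 314.27364917],
       [  0.        , 309.70691629, 201.11983736],
       [  0.        ,   0.        ,   1.        ]]), 'T_tool_cam': array([[ 9.99999883e-01,  7.97334298e-05,  4.76819502e-04,
         5.96685254e-05],
       [ 4.29952424e-04,  3.04263927e-01, -9.52587675e-01,
        -1.42457835e-01],
       [-2.21032057e-04,  9.52587768e-01,  3.04263857e-01,
         7.74273373e-02],
       [ 0.00000000e+00,  0.00000000e+00,  0.00000000e+00,
         1.00000000e+00]])}
```

View pics/scene0.png

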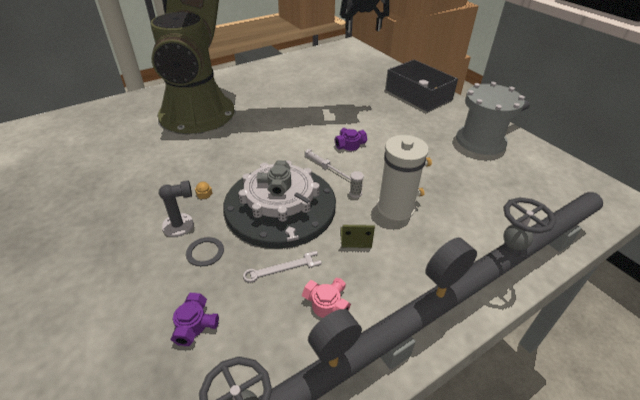

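View pics/top0.png

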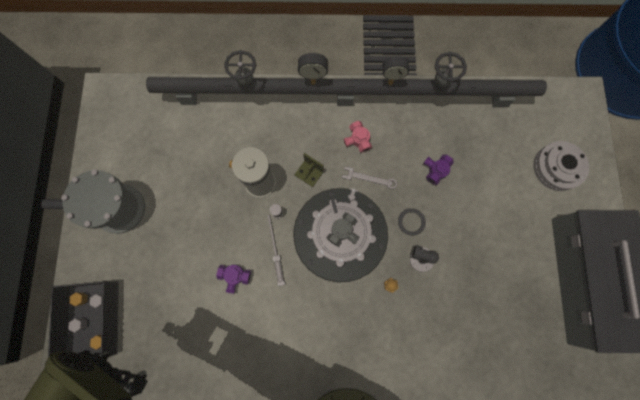

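```bash
python3 - <<'E'
from h import *
for n,(a,b,c,d) in {"scene":(130,260,200,360),"top":(170,295,230,450)}.items():
    im=np.load(n+"0.npz")["im"][a:b,c:d]
    cv2.imwrite(f"pics/{n}_crop.png",cv2.resize(im[:,:,::-1],None,fx=4.8 if n=="scene" else 3.6,fy=4.8 if n=="scene" else 3.6,interpolation=cv2.INTER_CUBIC))
E
```

```text
(no output)
```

View pics/scene_crop.png

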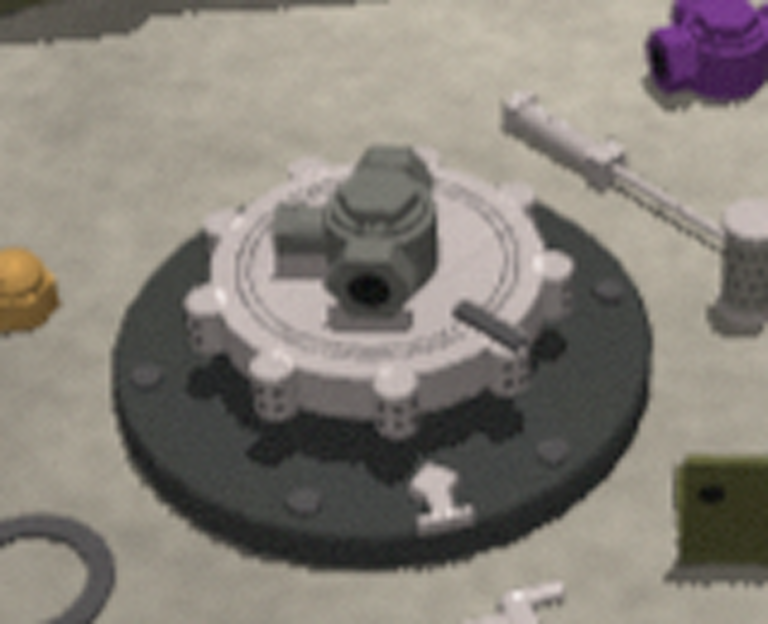

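View pics/top_crop.png

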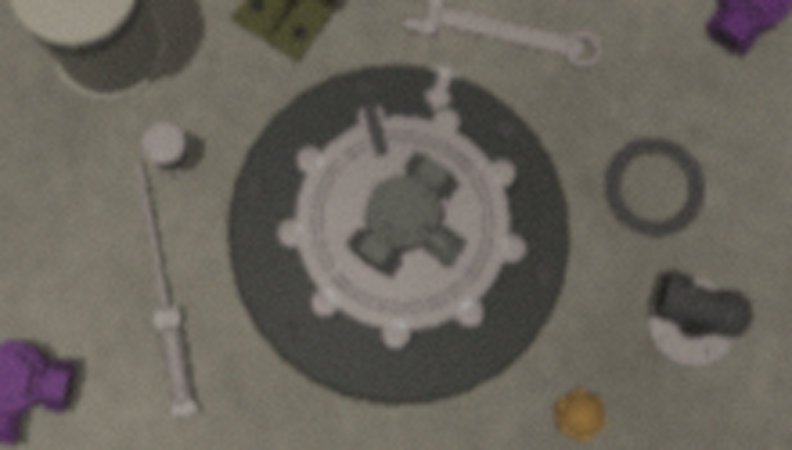

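```bash
cat >> h.py <<'E'
def ray(n,uv):
    c=r.get_calibration(n);K=c["intrinsics"];T=c["camera_from_world"]
    uv=np.atleast_2d(np.float64(uv))
    d=np.c_[(uv[:,0]-K[0,2])/K[0,0],-(uv[:,1]-K[1,2])/K[1,1],-np.ones(len(uv))]@T[:3,:3]
    return -T[:3,:3].T@T[:3,3],d
def onz(n,uv,z):
    o,d=ray(n,uv); return o+d*((z-o[2])/d[:,2])[:,None]
def proj(n,P):
    c=r.get_calibration(n);K=c["intrinsics"];T=c["camera_from_world"]
    p=np.atleast_2d(P)@T[:3,:3].T+T[:3,3]
    return np.c_[K[0,0]*p[:,0]/-p[:,2]+K[0,2],-K[1,1]*p[:,1]/-p[:,2]+K[1,2]]
def fitc(xy):
    A=np.c_[2*xy,np.ones(len(xy))];s=np.linalg.lstsq(A,(xy**2).sum(1),rcond=None)[0]
    return s[:2],np.sqrt(s[2]+s[:2]@s[:2])
E
python3 - <<'E'
from h import *
im=np.load("top0.npz")["im"]; dep=np.load("top0.npz")["d"]
g=im.max(2)
print(im[235,300],im[235,320],im[232,344],im[240,385],im[240,400], im[208,334])
m=(g<80).astype(np.uint8); m[:180]=0;m[290:]=0;m[:,:285]=0;m[:,395:]=0
cs,_=cv2.findContours(m,cv2.RETR_EXTERNAL,cv2.CHAIN_APPROX_NONE)
c=max(cs,key=cv2.contourArea)[:,0]
print(cv2.contourArea(c.reshape(-1,1,2)))
P=onz("top",c,0.022)[:,:2]
for k in range(4):
    o,R=fitc(P);e=abs(np.hypot(*(P-o).T)-R);P=P[e<0.004]
    print(o,R,len(P))
# table: bright disc
m2=((g>105)).astype(np.uint8)
o3=np.r_[o,0.073]; 
yy,xx=np.mgrid[0:400,0:640]
W=onz("top",np.c_[xx.ravel(),yy.ravel()],0.073).reshape(400,640,3)
rr=np.hypot(W[...,0]-o[0],W[...,1]-o[1])
m3=(m2>0)&(rr<0.115)
cs,_=cv2.findContours(m3.astype(np.uint8),cv2.RETR_EXTERNAL,cv2.CHAIN_APPROX_NONE)
c=max(cs,key=cv2.contourArea)[:,0]
Q=onz("top",c,0.073)[:,:2]; q=Q[np.hypot(*(Q-o).T)<0.09]
print(fitc(q))
# depth of a few
for p in [(300,235),(320,235),(400,240),(344,232)]:
    T=r.get_calibration("top")["camera_from_world"];o_,d=ray("top",[p]);print(p,o_+d[0]*dep[p[1],p[0]])
np.save("axis.npy",o)
for n,p in dict(cooler=(251,165),nut=(391,285),bracket=(310,170),screen=(277,211),probe=(280,282),elbow=(424,257)).items():
    w=onz("top",[p],0.03)[0]; print(n,w, np.hypot(*(w[:2]-o)))
s=r.read_state()
from scipy.spatial.transform import Rotation as Ro
q=s["ee_rot"];M=Ro.from_quat([q[1],q[2],q[3],q[0]]).as_matrix();print(M)
E
```

```text
[67 67 62] [143 135 130] [95 92 85] [58 57 54] [106 103  91] [73 70 68]
3447.0
[0.54409495 0.01389947] 0.11905656543659413 6
[ 0.65617832 -0.01847208] 0.012858287195273524 6
[ 0.65617832 -0.01847208] 0.012858287195273524 6
[ 0.65617832 -0.01847208] 0.012858287195273524 6
(array([ 0.63257744, -0.016599  ]), np.float64(0.053015337878203214))
(300, 235) [0.54043458 0.13287973 0.02202567]
(320, 235) [0.53398646 0.07465695 0.07610924]
(400, 240) [ 0.52938319 -0.16342618  0.00387016]
(344, 232) [0.53693    0.01063159 0.11984759]
cooler [0.75096227 0.28388588 0.03      ] 0.31686642500435513
nut [ 0.3987898  -0.12723798  0.03      ] 0.2794259596375729
bracket [0.73632985 0.10540317 0.03      ] 0.14754439051177454
screen [0.6100026  0.20133699 0.03      ] 0.22460682129527687
probe [0.40560151 0.18706715 0.03      ] 0.32409120772504346
elbow [ 0.47785874 -0.22499136  0.03      ] 0.272851761748234
[[ 4.06684187e-01 -4.59285833e-04 -9.13568695e-01]
 [ 9.13568275e-01 -8.78847822e-04  4.06684442e-01]
 [-9.89672261e-04 -9.99999508e-01  6.21754535e-05]]
```

```bash
cat >> h.py <<'E'
def cloud(n,dep):
    h,w=dep.shape; yy,xx=np.mgrid[0:h,0:w]
    o,d=ray(n,np.c_[xx.ravel(),yy.ravel()]); return (o+d*dep.ravel()[:,None]).reshape(h,w,3)
E
python3 - <<'E'
from h import *
for n in("top","scene"):
    f=np.load(n+"0.npz");im=f["im"];C=cloud(n,f["d"])
    g=im.max(2);z=C[...,2]
    near=np.hypot(C[...,0]-.55,C[...,1]-.02)<0.2
    b=near&(z>0.015)&(z<0.028)&(g<95)
    hu=cv2.convexHull(np.argwhere(b)[:,::-1].astype(np.int32))[:,0]
    P=C[hu[:,1],hu[:,0],:2]
    P=onz(n,hu,0.022)[:,:2]
    for k in range(3):
        o,R=fitc(P);e=abs(np.hypot(*(P-o).T)-R);P=P[e<0.004]
    print(n,"base",o,R,len(P))
    rr=np.hypot(C[...,0]-o[0],C[...,1]-o[1])
    t=(rr<0.08)&(rr>0.055)&(z>0.06)&(z<0.09)&(g>100)
    print("top z",np.median(z[t]),t.sum())
    zt=np.median(z[t])
    # rim disc fit from bright pixels mapped on plane
    W=C; t=(rr<0.11)&(z>zt-0.006)&(z<zt+0.004)&(g>95)
    print("bright top centroid-ish circle",)
    cs,_=cv2.findContours(t.astype(np.uint8),cv2.RETR_EXTERNAL,cv2.CHAIN_APPROX_NONE)
    c=max(cs,key=cv2.contourArea)[:,0]; Q=onz(n,c,zt)[:,:2]
    q=Q
    for k in range(4):
        oo,R=fitc(q);q=Q[abs(np.hypot(*(Q-oo).T)-R)<0.006]
    print(oo,R,len(q))
    # rib: dark raised at 55..100
    rb=(rr<0.105)&(rr>0.058)&(z>zt-0.004)&(z<zt+0.012)&(g<92)
    k,lab,st,ce=cv2.connectedComponentsWithStats(rb.astype(np.uint8),connectivity=8)
    for i in range(1,k):
        if st[i,4]>4:
            p=onz(n,[ce[i]],zt+0.005)[0]; print("rib?",ce[i],st[i],p,np.degrees(np.arctan2(p[1]-o[1],p[0]-o[0])),np.hypot(*(p[:2]-o)))
    pt=(rr<0.143)&(rr>0.104)&(z>0.018)&(z<0.042)&(g>112)
    k,lab,st,ce=cv2.connectedComponentsWithStats(pt.astype(np.uint8),connectivity=8)
    for i in range(1,k):
        if st[i,4]>4:
            p=onz(n,[ce[i]],0.030)[0]; print("ptr?",ce[i],st[i],p,np.degrees(np.arctan2(p[1]-o[1],p[0]-o[0])),np.hypot(*(p[:2]-o)))
E
```

```text
top base [0.54720711 0.01481707] 0.13933485588278932 3
top z 0.07302712484241503 1306
bright top centroid-ish circle
[0.54605159 0.0145286 ] 0.08328848073802442 151
rib? [333.54545455 203.70454545] [330 198   7  13  44] [0.6229156  0.03668117 0.07802712] 16.108355440216478 0.07880237699408864
ptr? [352.26923077 193.48076923] [349 188   9  12  52] [ 0.66431416 -0.02116532  0.03      ] -17.080134549992877 0.12251038772292461
scene base [0.54839026 0.05637381] 0.18352594247705875 3
top z 0.0741135942988339 315
bright top centroid-ish circle
[0.55097074 0.02227346] 0.0764535344757878 117
rib? [264.88888889 182.66666667] [261 182   8   4   9] [ 0.53103803 -0.01358731  0.07911359] -103.92978737997198 0.0720809130634565
rib? [277.14285714 194.35714286] [271 192  14   5  42] [ 0.58363463 -0.00896079  0.07911359] -61.65561691573142 0.07423459733865075
rib? [301.80434783 197.69565217] [295 194  15   9  46] [0.62417597 0.03330353 0.07911359] -16.931015371725117 0.0792193806070536
ptr? [290.12962963 230.01851852] [286 226   9  10  54] [ 0.65676544 -0.01866602  0.03      ] -34.69903441780178 0.13181864357897136
```

```bash
cat >> h.py <<'E'
from scipy.spatial.transform import Rotation as Ro
AX=np.array([0.5465,0.0147])
M=np.array([[0,0,-1],[1,0,0],[0,-1,0.]])
_q=Ro.from_matrix(M).as_quat(); Q=np.r_[_q[3],_q[:3]]
if Q@r.read_state()["ee_rot"]<0: Q=-Q
def pt(b,rad,z): b=np.radians(b); return np.r_[AX+rad*np.array([np.cos(b),np.sin(b)]),z]
E
python3 - <<'E'
from h import *
J=[]
for b in range(0,360,15):
    for z in (0.058,0.13):
        j=r.solve_ik(pt(b,0.105,z),Q); 
        if j is None: print(b,z,None)
        else: J.append(j)
J=np.array(J);print(J.min(0).round(2),J.max(0).round(2))
print(r.solve_ik(pt(76,.135,.25),Q), r.read_state()["time"])
C=cloud("top",np.load("top0.npz")["d"])
for (u,v) in [(250,163),(251,155),(310,165),(424,252)]: print(C[v,u], np.hypot(*(C[v,u,:2]-AX)))
E
```

```text
[-0.24  0.18  1.31 -0.    0.86 -1.81] [ 0.15  0.7   1.98 -0.    1.22 -1.42]
[ 1.85116650e-01  3.93237483e-01  1.35263619e+00 -4.44089210e-16
  1.39571898e+00 -1.38567968e+00] 0.1
[0.7024443  0.25561393 0.20200372] 0.2869810950304216
[0.72968786 0.25700789 0.18530981] 0.3037612674209536
[0.74905287 0.10534964 0.03963326] 0.2219121985603765
[ 0.48463961 -0.20089336  0.12098342] 0.22429267189267021
```

```bash
python3 - <<'E'
from h import *
r.grip(0.0,40)
r.goto(pt(76,.130,.20),Q)
s=r.read_state();print(s["time"],s["tcp_pos"],s["width"])
im,d=r.capture("wrist");cv2.imwrite("pics/w1.png",im[:,:,::-1])
r.servo_line(pt(76,.130,.061))
s=r.read_state();print(s["time"],s["tcp_pos"],s["wrist_force"])
for n in("wrist","scene","top"):
    im,d=r.capture(n)
    if n=="scene": im=cv2.resize(im[110:260,190:370],None,fx=4,fy=4)
    if n=="top": im=cv2.resize(im[160:290,270:450],None,fx=4,fy=4)
    cv2.imwrite(f"pics/{n}2.png",im[:,:,::-1])
E
```

```text
2.7083 [0.57772406 0.14159637 0.20006866] 0.00024268029235599006
3.8333 [0.57843247 0.14096496 0.06198386] [-0.72543937 -0.8410702   0.13272936]
```

View pics/wrist2.png

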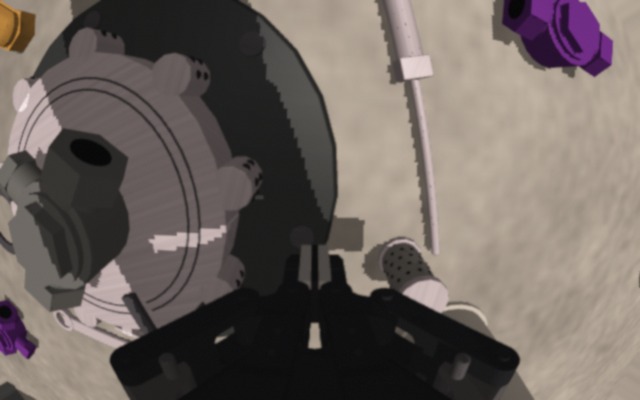

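View pics/scene2.png

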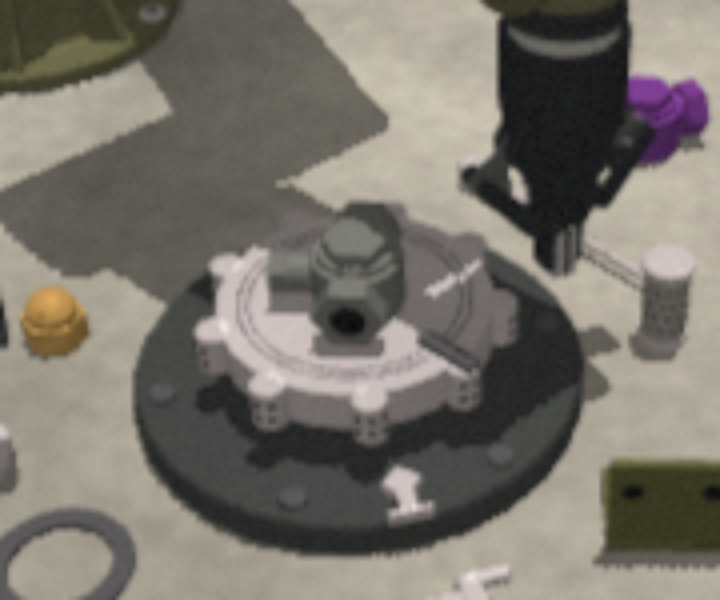

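View pics/top2.png

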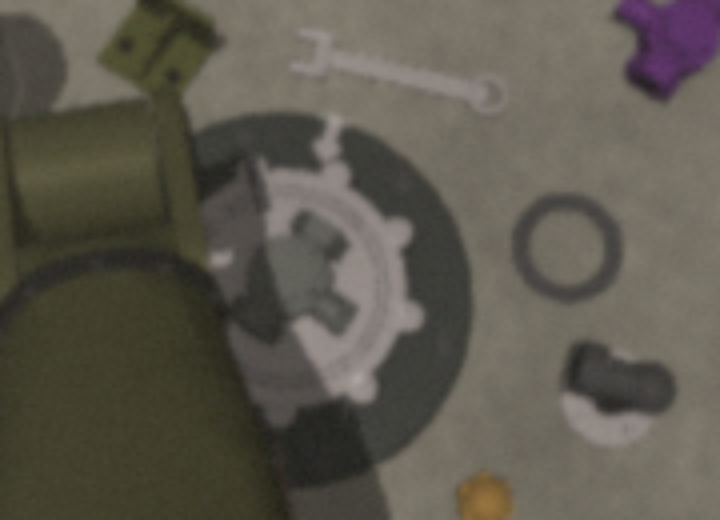

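```bash
python3 - <<'E'
from h import *
im,d=r.capture("scene");C=cloud("scene",d)
t=r.read_state()["tcp_pos"];print(t,r.read_state()["time"])
D=C-t
for z0 in np.arange(-.005,.14,.01):
    m=(D[...,2]>z0)&(D[...,2]<z0+.01)&(abs(D[...,0])<.08)&(abs(D[...,1])<.09)&(im.max(2)<75)
    if m.sum(): print(round(z0,3),m.sum(),"y",D[m][:,1].min().round(3),D[m][:,1].max().round(3),"x",D[m][:,0].min().round(3),D[m][:,0].max().round(3))
# trap profile from both first views
for n in("scene","top"):
    C=cloud(n,np.load(n+"0.npz")["d"]);rr=np.hypot(C[...,0]-AX[0],C[...,1]-AX[1])
    for a in range(0,64,6):
        m=(rr>=a/1e3)&(rr<(a+6)/1e3); print(n,a,C[m][:,2].max().round(4))
E
```

```text
[0.57823348 0.14089932 0.06172   ] 4.0333
0.005 12 y -0.047 0.009 x -0.004 0.026
0.015 25 y -0.016 0.011 x -0.004 0.013
0.025 25 y -0.09 0.01 x -0.049 0.012
0.035 28 y -0.088 0.011 x -0.051 0.013
0.045 71 y -0.033 0.031 x -0.008 0.015
0.055 83 y -0.041 0.037 x -0.009 0.015
0.065 99 y -0.05 0.048 x -0.01 0.018
0.075 110 y -0.06 0.056 x -0.004 0.018
0.085 157 y -0.064 0.059 x -0.009 0.018
0.095 149 y -0.062 0.055 x -0.013 0.021
0.105 109 y -0.044 0.039 x -0.007 0.02
0.115 47 y -0.045 0.035 x -0.006 0.013
0.125 54 y -0.04 0.015 x -0.007 0.037
0.135 116 y -0.041 0.024 x -0.006 0.039
scene 0 0.1248
scene 6 0.1256
scene 12 0.1252
scene 18 0.1244
scene 24 0.1161
scene 30 0.1164
scene 36 0.1169
scene 42 0.1168
scene 48 0.1118
scene 54 0.0798
scene 60 0.0801
top 0 0.1228
top 6 0.125
top 12 0.1252
top 18 0.1252
top 24 0.1167
top 30 0.1163
top 36 0.1169
top 42 0.118
top 48 0.1074
top 54 0.0797
top 60 0.0805
```

```bash
python3 - <<'E'
from h import *
print(r.servo_line(pt(76,.105,.061),rate=.06,until_force=10), r.read_state()["tcp_pos"],r.read_state()["wrist_force"])
for b in (80,84,90,105,120):
    t0=r.read_state()["time"]
    f=r.servo_line(pt(b,.105,.061+.007*(b-83)/360),rate=.08,until_force=40)
    s=r.read_state();p=s["tcp_pos"][:2]-AX
    print(b,f,round(s["time"]-t0,2),np.degrees(np.arctan2(p[1],p[0])).round(2),np.hypot(*p).round(4),s["wrist_force"].round(1),s["time"])
for n in("scene","wrist"):
    im,d=r.capture(n)
    if n=="scene": im=cv2.resize(im[110:260,190:370],None,fx=4,fy=4)
    cv2.imwrite(f"pics/{n}3.png",im[:,:,::-1])
E
```

```text
False [0.57197589 0.11632631 0.06111551] [ 0.44641459  0.10811428 -0.01066145]
80 False 0.25 80.11 0.1053 [0.3 0.3 0.2] 4.85
84 False 0.25 84.01 0.1051 [ 0.1 -1.2 -0.5] 5.1
90 False 0.28 89.95 0.105 [-0.3 -0.9 -0.2] 5.3833
105 False 0.49 104.9 0.1049 [-0.2  0.3 -0.7] 5.875
120 False 0.49 119.92 0.1049 [-0.4  0.8  0.3] 6.3667
```

View pics/scene3.png

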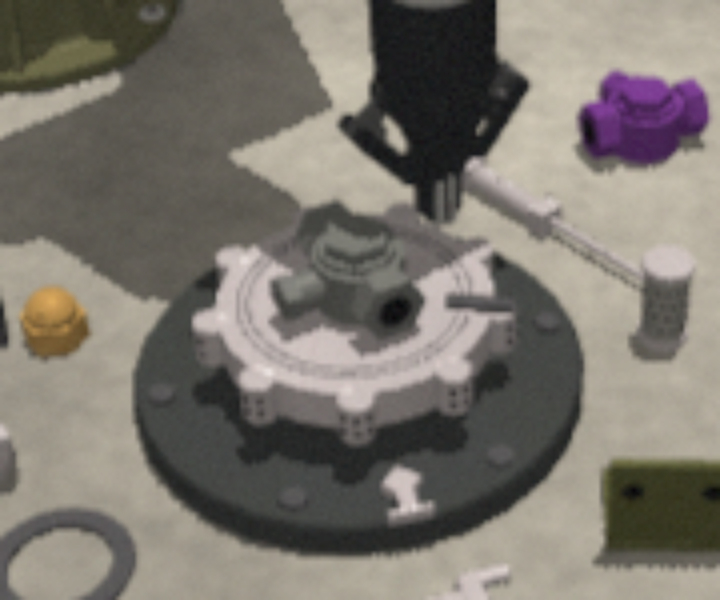

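View pics/wrist3.png

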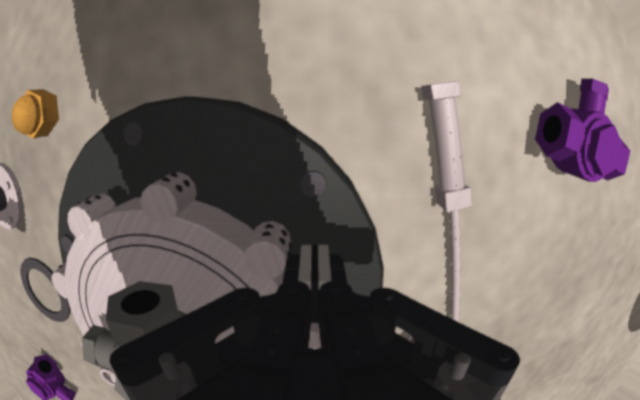

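```bash
cat >> h.py <<'E'
PTR=-17.0
def rib(n="scene",zt=0.074,im=None,d=None,tag=None):
    if im is None: im,d=r.capture(n)
    C=cloud(n,d);g=im.max(2);z=C[...,2];rr=np.hypot(*(C[...,:2]-AX).transpose(2,0,1))
    rb=(rr<0.102)&(rr>0.058)&(z>zt-.004)&(z<zt+.013)&(g<92)
    k,lab,st,ce=cv2.connectedComponentsWithStats(rb.astype(np.uint8),connectivity=8)
    out=[]
    for i in range(1,k):
        if st[i,4]>14:
            p=onz(n,[ce[i]],zt+.005)[0,:2]-AX; out.append((ce[i].round(1).tolist(),int(st[i,4]),np.degrees(np.arctan2(p[1],p[0])).round(1),np.hypot(*p).round(4)))
    if tag: cv2.imwrite(f"pics/{tag}.png",cv2.resize(im[110:260,190:370] if n=="scene" else im[160:290,270:450],None,fx=4,fy=4,interpolation=cv2.INTER_CUBIC)[:,:,::-1])
    return out
def zb(b): return .061+.007*(b-83)/360
def push(b0,b1,step=15,rate=.08):
    n=max(1,int(np.ceil((b1-b0)/step)))
    for b in np.linspace(b0,b1,n+1)[1:]:
        if r.servo_line(pt(b,.105,zb(b)),rate=rate,until_force=45): print("FORCE stop",b);break
    s=r.read_state();p=s["tcp_pos"][:2]-AX
    print("b",b,np.degrees(np.arctan2(p[1],p[0])).round(2),np.hypot(*p).round(4),s["tcp_pos"][2].round(4),s["wrist_force"].round(1),"t",round(s["time"],2))
E
python3 - <<'E'
from h import *
print(rib())
push(120,180)
print(rib(tag="s4"))
push(180,270)
print(rib(tag="s5"))
push(270,360)
print(rib(tag="s6"))
E
```

```text
[([296.5, 161.2], 25, np.float64(121.3), np.float64(0.0921)), ([310.8, 185.6], 42, np.float64(48.2), np.float64(0.0789))]
b 180.0 179.98 0.1047 0.063 [0.6 0.7 0.1] t 8.48
[([255.8, 162.5], 17, np.float64(-173.4), np.float64(0.0991)), ([300.7, 166.3], 15, np.float64(107.4), np.float64(0.0804))]
b 270.0 -90.14 0.1049 0.0645 [ 0.6 -0.4  0.2] t 11.48
[([242.9, 199.0], 17, np.float64(-84.7), np.float64(0.0977))]
b 360.0 -0.03 0.1047 0.0663 [-0.1 -0.4  0.2] t 14.48
[([255.0, 198.6], 85, np.float64(-72.8), np.float64(0.0768))]
```

View pics/s6.png

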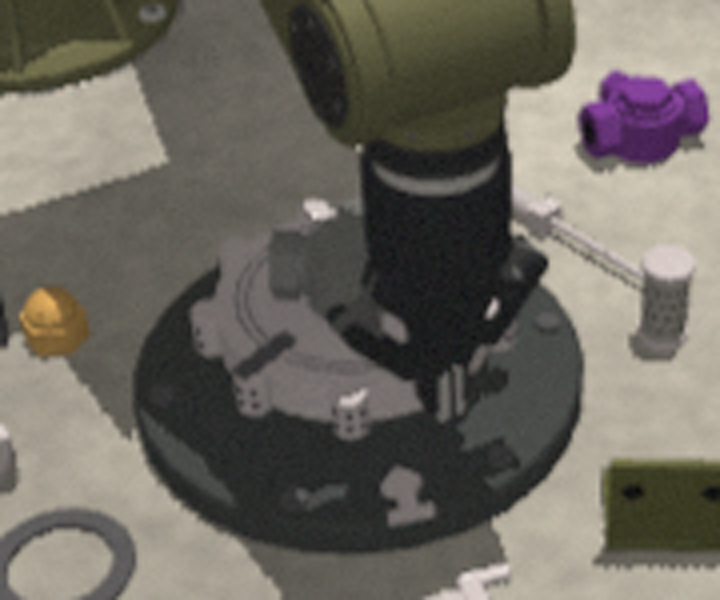

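View pics/s4.png

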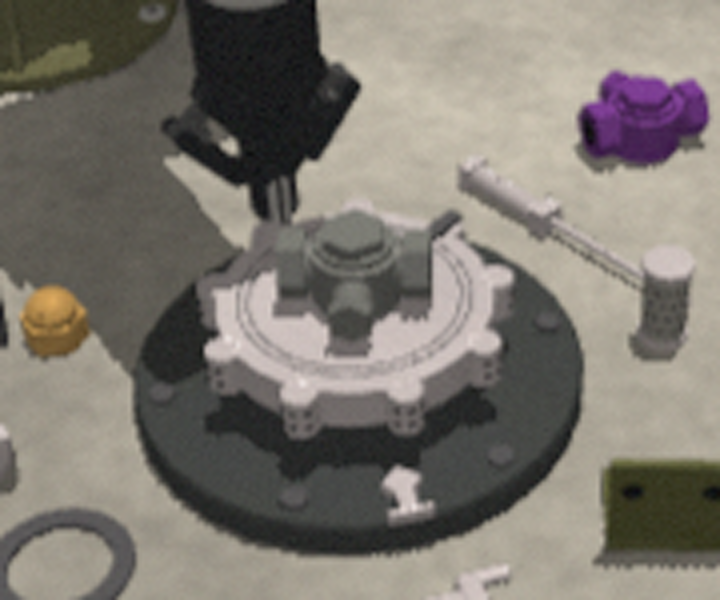

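```bash
python3 - <<'E'
from h import *
push(360,450)
print(rib(zt=.080,tag="s7"))
push(450,540)
print(rib(zt=.082,tag="s8"))
im,d=r.capture("wrist");cv2.imwrite("pics/w8.png",im[:,:,::-1])
E
```

```text
b 450.0 89.89 0.1049 0.0682 [ 0.3  0.1 -0.5] t 17.48
[([311.7, 168.0], 29, np.float64(88.2), np.float64(0.0926)), ([302.5, 193.1], 50, np.float64(19.3), np.float64(0.0749))]
b 540.0 179.96 0.1047 0.07 [-0.7  0.2  1.2] t 20.48
[([261.1, 158.7], 23, np.float64(178.1), np.float64(0.0956)), ([255.6, 159.9], 18, np.float64(-173.7), np.float64(0.0994))]
```

View pics/s7.png

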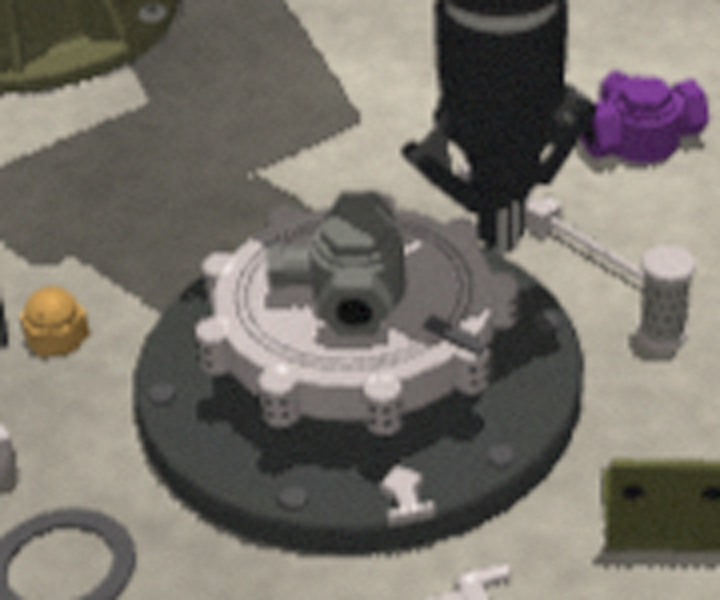

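View pics/s8.png

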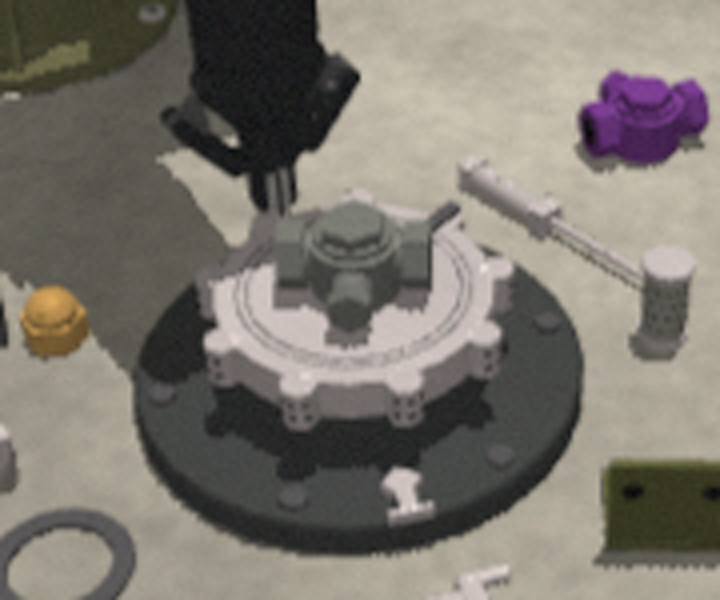

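```bash
python3 - <<'E'
from h import *
push(540,630)
push(630,750)
push(750,762,step=6,rate=.02)
print(rib(zt=.086,tag="s9"))
E
```

```text
b 630.0 -90.14 0.1049 0.0715 [ 1.   0.6 -0. ] t 23.53
b 750.0 29.96 0.1049 0.074 [-0.1  0.5 -0.3] t 27.47
b 762.0 42.02 0.1051 0.0743 [ 2.7 -0.9  1.9] t 28.87
[([315.7, 188.1], 16, np.float64(35.8), np.float64(0.0962)), ([277.3, 199.4], 47, np.float64(-30.2), np.float64(0.0744))]
```

View pics/s9.png

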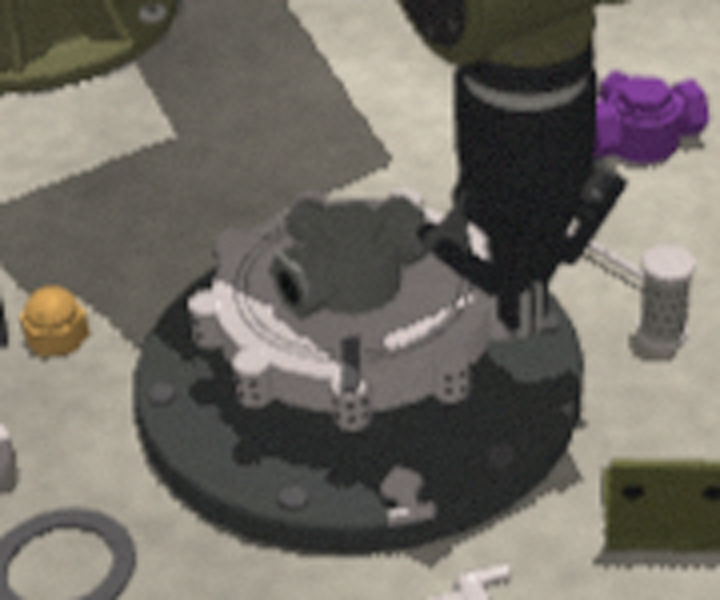

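```bash
python3 - <<'E'
from h import *
push(762,774,step=4,rate=.015)
print(rib(zt=.086,tag="s10"))
# back off clockwise, out, up
r.servo_line(pt(771,.105,zb(774)),rate=.03)
r.servo_line(pt(771,.130,zb(774)),rate=.05)
r.servo_line(pt(771,.130,.20),rate=.2)
r.servo_line([0.40,0.42,.25],rate=.3)
s=r.read_state();print(s["tcp_pos"],s["time"])
for n in("scene","top"):
    im,d=r.capture(n);np.savez(n+"1.npz",im=im,d=d)
    print(n,rib(n,.0865,im,d,"f_"+n))
E
```

```text
b 774.0 54.04 0.105 0.0744 [ 3.1 -0.1  1.9] t 30.84
[([302.1, 169.2], 18, np.float64(89.2), np.float64(0.066)), ([317.7, 182.4], 27, np.float64(48.3), np.float64(0.0955)), ([284.1, 197.2], 36, np.float64(-17.5), np.float64(0.0694))]
[0.40056086 0.41918905 0.249718  ] 34.075
scene [([284.9, 200.5], 44, np.float64(-17.9), np.float64(0.0808))]
top [([349.8, 204.2], 34, np.float64(-17.6), np.float64(0.0759))]
```

View pics/f_scene.png

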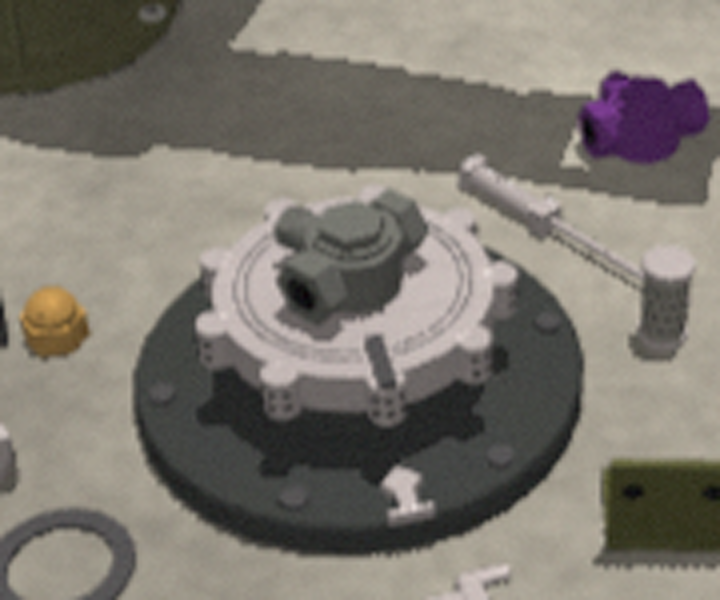

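View pics/f_top.png

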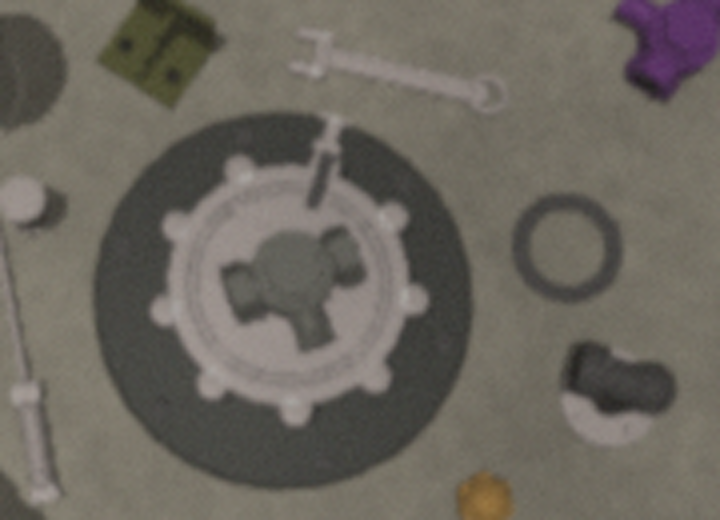

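```bash
python3 - <<'E'
from h import *
f0,f1=np.load("top0.npz"),np.load("top1.npz")
C=cloud("top",f1["d"]);rr=np.hypot(*(C[...,:2]-AX).transpose(2,0,1));g=f1["im"].max(2)
t=(rr<.08)&(rr>.058)&(g>100);print("top z",np.median(C[t][:,2]))
cap=(rr<.05)&(C[...,2]>.126);print("cap centroid off axis",C[cap].mean(0)[:2]-AX,cap.sum())
C0=cloud("top",f0["d"]);r0=np.hypot(*(C0[...,:2]-AX).transpose(2,0,1));cap=(r0<.05)&(C0[...,2]>.113);print("before",C0[cap].mean(0)[:2]-AX,cap.sum())
H=(abs(f1["d"]-f0["d"])>.012)
k,l,st,ce=cv2.connectedComponentsWithStats(H.astype(np.uint8))
print([(ce[i].round().tolist(),int(st[i,4])) for i in range(1,k) if st[i,4]>8])
r.job_done(); print(r.read_state()["time"])
E
```

```text
top z 0.08629535863048454
cap centroid off axis [2.68007781e-03 6.82616319e-05] 270
before [0.00297636 0.00115069] 243
[([221.0, 6.0], 12), ([545.0, 4.0], 9), ([75.0, 6.0], 9), ([116.0, 7.0], 13), ([136.0, 9.0], 14), ([230.0, 9.0], 9), ([261.0, 8.0], 9), ([402.0, 11.0], 11), ([22.0, 16.0], 9), ([27.0, 13.0], 12), ([148.0, 15.0], 10), ([92.0, 16.0], 10), ([163.0, 17.0], 9), ([515.0, 16.0], 9), ([43.0, 20.0], 11), ([62.0, 19.0], 14), ([241.0, 19.0], 9), ([261.0, 18.0], 10), ([104.0, 21.0], 12), ([132.0, 20.0], 11), ([449.0, 23.0], 12), ([473.0, 22.0], 10), ([199.0, 24.0], 16), ([525.0, 23.0], 9), ([574.0, 22.0], 9), ([57.0, 26.0], 10), ([235.0, 25.0], 11), ([261.0, 23.0], 9), ([368.0, 25.0], 11), ([549.0, 27.0], 12), ([538.0, 28.0], 10), ([11.0, 28.0], 16), ([470.0, 28.0], 12), ([304.0, 30.0], 9), ([334.0, 31.0], 9), ([518.0, 30.0], 11), ([471.0, 32.0], 10), ([510.0, 32.0], 14), ([192.0, 35.0], 13), ([99.0, 36.0], 9), ([156.0, 37.0], 11), ([348.0, 36.0], 16), ([442.0, 36.0], 15), ([482.0, 36.0], 10), ([110.0, 38.0], 9), ([313.0, 44.0], 25), ([497.0, 39.0], 9), ([504.0, 40.0], 12), ([149.0, 40.0], 10), ([357.0, 41.0], 13), ([570.0, 41.0], 12), ([511.0, 42.0], 13), ([533.0, 43.0], 10), ([168.0, 44.0], 9), ([382.0, 44.0], 12), ([116.0, 49.0], 13), ([83.0, 49.0], 9), ([371.0, 51.0], 10), ([70.0, 54.0], 10), ([341.0, 52.0], 16), ([32.0, 55.0], 9), ([45.0, 57.0], 10), ([183.0, 59.0], 18), ([349.0, 58.0], 11), ([65.0, 62.0], 13), ([62.0, 69.0], 10), ([202.0, 66.0], 10), ([210.0, 67.0], 12), ([372.0, 67.0], 9), ([521.0, 69.0], 11), ([562.0, 70.0], 19), ([221.0, 70.0], 13), ([342.0, 231.0], 2469), ([135.0, 342.0], 18878)]
the job is handed in; nothing more can be done
the job is handed in; nothing more can be done
```

I pushed the turntable anticlockwise with the shut fingertips in one scallop, from about 0.58 rad, past its first full turn and on to the second. I then backed the fingers off, moved the arm clear and handed the job in at about 34 s. No verdict came back.

- **Rib and pointer:** The rib was at -17.6° in the top view and -17.9° in the scene view. The pointer is at -17.0°, so the rib stands within 1° of it; the limit is 8.6°.
- **Turn count:** The turntable's top measured 86.3 mm above the plinth against 86.0 mm expected for two turns. The rib angles logged on the way agree.
- **Trap:** It still stands upright, about 3 mm from the axis as it did at the start. The clearest gap I had was about 30 mm between the gripper linkage and the trap's ends, measured from the depth images before pushing.
- **Bystanders:** Comparing the top-view depth before and after showed changes only at the turntable and the arm. The remaining blobs were small noise specks, all in the top rows of the picture. That check cannot resolve shifts of the flat pieces well, but in the pictures they lie where they did.
- **Forces:** The wrist force read under 5 N at every point I checked, and no push hit the 45 N stop.

No check failed. My first attempt to find the base by brightness alone gave a wrong circle, so I located it from the depth data instead.

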